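# Scrape the carrots into the board's tray

### The job

Pull out the tray under the prep board, take the bench scraper from its rest and use it to sweep all five carrot rounds off the open end of the board into the tray; press the blade only lightly on the board and never touch the food with the gripper. Then lean the scraper back in its rest as you found it and push the tray fully home with the carrots inside, leaving the other things on the worktop alone.

Things in the scene. Friction and masses are not known exactly. Their poses are not given: they have to be found in the camera images.
- prep_board: fixed wooden prep board with a pull-out tray below, 180 (x) x 220 (y) mm. Origin: centre of its underside, on the worktop; z up. Cutting surface at z = 62 mm, board's underside at 44. A rim 8 mm high runs along both sides (inner faces x = -76 and +76 mm) and the back end (inner face y = -98 mm); the end at y = +110 mm has no rim and drops into the tray when that is out.
- tray (a joint): how far the tray is pulled out along the prep board's +y, m: 0 = shut, 0.11 = stop. It slides with about 3 N of friction and stays where it is left.
- tray_handle (a point): middle of the tray's pull handle: a steel bar 10 mm thick, 80 mm long, parallel to the board's x, its axis 34 mm in front (+y) of the tray's wooden front, at z = 32 mm. Moves with the tray; axes as the prep board's. The wooden front (178 mm wide, 12 mm thick) reaches from z = 5 to 42 mm.
- tray_in (a point): centre of the steel tray's inner floor, 10 mm above the worktop; moves with the tray; axes as the prep board's. Inside, the tray is 148 (x) x 192 (y) mm and 30 mm deep; fully out, its front 110 mm stand open beyond the end of the board.
- scraper: loose bench scraper, about 160 g: steel blade 90 mm wide (its y), 3 mm thick (its x), its dark lip gives 3 mm under 7 N; black handle along the top, 100 mm long, 24 mm thick (x), 80 to 106 mm above the blade's edge. Origin: middle of the edge; z runs from the edge up to the handle. At the start it leans in its rest, about 0.65 rad from upright, handle towards the rest's +x.
- scraper_grip (a point): centre of the scraper's handle, 93 mm above the blade's edge along the scraper's z.
- scraper_rest: fixed dark wooden rest for the scraper, 70 (x) x 130 (y) mm, 58 mm tall. Origin: on its underside, 44 mm from its -x end; z up. A sloping back, 0.6 rad from upright, 116 mm wide, faces its -x and up and carries the lowest 60 mm of the blade from behind; the handle stands free above it. A lip at the -x end (inner face x = -35, top z = 16) keeps the blade's edge on the floor (z = 8).
- rest_seat (a point): where the middle of the blade's edge stands when the scraper leans in its rest: rest frame (-30, 0, 9) mm, axes as the rest's.
- carrot_0: loose thick round of carrot, orange, 30 mm across, 13 mm thick, 14 g; origin at its centre, z along its axis. At the start it lies flat on the prep board.
- carrot_1: loose thick round of carrot, orange, 28 mm across, 13 mm thick, 14 g; origin at its centre, z along its axis. At the start it lies flat on the prep board.
- carrot_2: loose thick round of carrot, orange, 29 mm across, 13 mm thick, 14 g; origin at its centre, z along its axis. At the start it lies flat on the prep board.
- carrot_3: loose thick round of carrot, orange, 27 mm across, 13 mm thick, 14 g; origin at its centre, z along its axis. At the start it lies flat on the prep board.
- carrot_4: loose thick round of carrot, orange, 30 mm across, 13 mm thick, 14 g; origin at its centre, z along its axis. At the start it lies flat on the prep board.
- onion: a brown onion, 82 mm across, 94 mm tall; loose, to be left alone; origin at the centre of its underside.
- garlic: a garlic bulb, 56 mm across and tall; loose, to be left alone; origin at the centre of its underside.
- salt_shaker: a glass salt shaker with a grey cap, 44 mm across, 90 mm tall; loose, to be left alone; origin at the centre of its underside.
- dish_soap: a bottle of dish soap with a red cap, 51 x 60 mm, 222 mm tall; loose, to be left alone; origin at the centre of its underside.
- peeler: a dark green peeler lying flat, 170 x 25 x 18 mm; loose, to be left alone; origin at the centre of its underside.

How it is judged:
By the outcome, as a careful person would: the job done as asked, in the order asked, and still so for the second after the job is handed in, with the robot touching nothing.
It also fails if it takes over 72 s, if anything falls off the work surface, if the arm or the gripper's body presses on something with over 40 N, if the wrist force passes 120 N, or if a joint passes its speed limit or range.

### The arm

A 6-joint arm with a two-finger parallel gripper is mounted at the origin on a cart in front of the work surface, level with it; the furniture and walls round the work are solid. World frame = base frame: x ahead of the robot, y to its left, z up, the work surface at z = 0. Lengths are in mm, angles in rad, forces in N, time in s.
With the tool pointing down it reaches from about 300 to 775 mm from the base axis. Payload 14.6 kg.
Tool frame: the origin (TCP) lies at the centre of the arm's flange, where the gripper is bolted on; the fingertips stand 173 mm ahead of it and the grasp point (between the pads) lies 155 mm ahead of it; z points along the fingers, y is the line along which they close (so a half turn about z gives the same grasp; the last joint's range is limited). The gripper opens to 85 mm and grips with 20 to 120 N. Pads are 22 mm wide; open, the fingers measure 114 mm over their backs; the gripper's body (76 mm by 85 mm) begins 54 mm behind the grasp point. The pads swing forward as they close: fully open they stand 13 mm farther back than shut.
Start: joints at [-1.258, 0.3, 1.521, -0, 1.321, -0.067], TCP at [203.897, -510.8, 404.681] pointing down, gripper open.
Joint ranges: [-3.03, 3.03], [-0.79, 2.21], [0.23, 2.52], [-1.04, 4.18], [0, 3.07], [-2.55, 2.55]. Speed limits (rad/s): [2.22, 2.22, 2.57, 3.14, 3.14, 3.14].

### API

Orientations are given as a unit quaternion [w, x, y, z].
In Python, from rig import bot, eyes gives the robot as it stands. Calls block until the motion is done:
- bot.move_to(position, orientation): joint-space move of the TCP to a pose.
- bot.servo_line(position, attitude=None, speed=150, until_force=None): straight line of the TCP; attitude=None keeps the orientation; speed is the mean speed in mm/s. With until_force (N) it stops when the force on the tool has changed by that much, and returns True; else False.
- bot.move_joints(angles): joint-space move.
- bot.move_gripper(opening, grip_force=None): finger opening in mm; grip_force is the grip in N (None keeps the last); returns when the fingers have stopped.
- bot.dwell(seconds).
- bot.ik(position, orientation): joint angles nearest the present ones, or None.
- eyes.read_camera(name): name is "scene" or "top"; returns a dict with "image" (400x640x3 uint8, blue, green, red), "depth" (400x640 float32, mm along the optical axis (not along the pixel's ray), 0 where there is no reading), "fovy" (degrees; the focal length in pixels is half the picture's height over the tangent of half this angle, whatever the lens; pixels are square), "cx", "cy" (the principal point, pixels), "k1" (the pictures are not rectified: a ray, as slopes to the right and down, at radius r is drawn at 1 + k1 r^2 times it, then the intrinsics apply), "eye" and "attitude" of the camera in the world. Camera axes: x right, y down, z forward; pixel columns grow to the right and rows downward; lengths in mm; the calibration is good to about 2 mm. A picture is of the moment at which its call begins.
A pose or a line that the arm cannot do raises bot.MotionError and nothing moves.
- bot.finish_job(): hands the job in; it is judged then, once.
Trained networks look in the newest picture that a camera, given by its name, has taken for a name from the list of things; names that differ only in an ending like _2 or _b are one class to them, and where a whole thing is asked for, a point or a joint stands for the part that bears it (a point fixed in the world has none). Each returns a list of dicts, best first, with "p" (0 to 1); they miss things now and then, are a little off and sometimes report something else, mostly with a low value. They report only what shows in the picture. A call takes as long as a camera call.
- eyes.look_for(camera, target): "pixel" ([row, column] in pixels, amid what is visible of it).
- eyes.trace(camera, target): "pixels" (400x640 bool, what is visible of it) and "pixel" ([row, column] in pixels, amid what is visible of it).
Readings, each from a call of its own:
- bot.read_clock(): time.
- bot.read_joint_positions(): joint angles.
- bot.read_qvel(): joint speeds.
- bot.read_effort(): joint torques, N m.
- bot.read_ee_pos(): TCP position.
- bot.read_tool_rot(): TCP orientation.
- bot.read_ft_force(): force on the tool from outside, world axes, zero at the start.
- bot.read_moment(): the same for the moment, N m.
- bot.read_grip_width(): finger opening in mm.
- bot.read_grip_force(): force on a finger pad.
Only numpy, scipy, OpenCV 4.12 (cv2) and the standard library are available. Lean on these libraries where they do the work, as an engineer would, in place of code of your own. Each camera call takes 0.05 s, during which the arm holds its last target. There are 200 camera calls.

## Working session

There is one attempt and no reset: what is moved stays moved. The work goes in short steps, each a Python script; the robot and the scene stay as the last script left them, time stands still between calls to the robot, and variables do not carry over. Pictures are saved under pics/ and viewed, at most 12 in all, crops included, and the job is handed in when it is done.

```bash
mkdir -p pics; ls
cat > h.py <<'E'
import numpy as np, cv2
from scipy.spatial.transform import Rotation as R
from rig import bot, eyes
def rq(q): return R.from_quat([q[1],q[2],q[3],q[0]])
def q_of(r):
    a=r.as_quat(); return [float(a[3]),float(a[0]),float(a[1]),float(a[2])]
def cloud(c):
    """world xyz for every pixel (400x640x3), nan where no depth"""
    h,w=c["depth"].shape; f=h/2/np.tan(np.radians(c["fovy"])/2)
    K=np.array([[f,0,c["cx"]],[0,f,c["cy"]],[0,0,1]])
    v,u=np.mgrid[:h,:w].astype(np.float64)
    n=cv2.undistortPoints(np.stack([u,v],-1).reshape(-1,1,2),K,np.array([c["k1"],0,0,0.])).reshape(h,w,2)
    d=c["depth"].astype(float).copy(); d[d<=0]=np.nan
    P=np.dstack([n*d[...,None],d])
    return P@rq(c["attitude"]).as_matrix().T+np.array(c["eye"])
E
python3 - <<'E'
from h import *
for n in ["scene","top"]:
    c=eyes.read_camera(n); cv2.imwrite(f"pics/{n}0.png",c["image"]); P=cloud(c)
    print(n,c["eye"],c["attitude"],c["fovy"],c["k1"])
    for t in ["prep_board","tray_handle","scraper","scraper_rest","carrot_0","onion","garlic","salt_shaker","dish_soap","peeler"]:
        for r in eyes.trace(n,t)[:6 if t[0]=="c" else 1]:
            m=r["pixels"]; print(t,round(r["p"],2),np.round(r["pixel"]),m.sum(),np.round(np.nanmedian(P[m],0)),np.round(np.nanpercentile(P[m],[2,98],axis=0)).tolist())
print(bot.read_clock())
E
```

```text
pics
rig.py
scene [  138.09509636 -1060.52842701   882.67594185] [-0.43639195  0.87362285 -0.18876022  0.10351213] 44.9633962796963 -0.02893595281286023
prep_board 0.84 [255. 319.] 5408 [ 528. -289.   60.] [[439.0, -372.0, 8.0], [625.0, -97.0, 70.0]]
scraper 0.57 [162. 238.] 606 [479. 203.  54.] [[445.0, 160.0, 10.0], [512.0, 259.0, 96.0]]
scraper_rest 0.88 [176. 244.] 346 [469. 155.  13.] [[429.0, 139.0, -0.0], [506.0, 256.0, 51.0]]
carrot_0 0.63 [252. 343.] 110 [ 573. -314.   73.] [[561.0, -324.0, 60.0], [587.0, -299.0, 76.0]]
carrot_0 0.51 [244. 304.] 77 [ 498. -240.   72.] [[487.0, -250.0, 64.0], [510.0, -226.0, 76.0]]
carrot_0 0.46 [232. 329.] 102 [ 578. -235.   71.] [[568.0, -246.0, 58.0], [593.0, -207.0, 76.0]]
onion 0.95 [226. 382.] 692 [ 734. -244.   55.] [[707.0, -266.0, 18.0], [774.0, -205.0, 82.0]]
garlic 0.8 [212. 368.] 241 [ 735. -146.   32.] [[716.0, -163.0, 12.0], [762.0, -120.0, 49.0]]
salt_shaker 0.79 [252. 397.] 412 [ 720. -347.   47.] [[709.0, -354.0, 3.0], [740.0, -327.0, 88.0]]
dish_soap 0.68 [231. 329.] 75 [ 579. -235.   73.] [[568.0, -246.0, 64.0], [590.0, -22
[... 309 characters left out ...]
0.0, 5.0], [630.0, -79.0, 49.0]]
scraper 0.92 [228. 219.] 687 [478. 211.  60.] [[441.0, 166.0, 13.0], [512.0, 256.0, 101.0]]
scraper_rest 0.84 [234. 238.] 294 [452. 163.  16.] [[427.0, 144.0, 3.0], [505.0, 267.0, 57.0]]
carrot_0 0.41 [202. 370.] 55 [ 574. -307.   76.] [[562.0, -320.0, 64.0], [585.0, -294.0, 81.0]]
onion 0.93 [154. 348.] 418 [ 739. -222.   65.] [[708.0, -262.0, 33.0], [779.0, -187.0, 86.0]]
salt_shaker 0.47 [160. 376.] 173 [ 723. -329.   61.] [[710.0, -355.0, 1.0], [767.0, -312.0, 92.0]]
dish_soap 0.6 [151. 297.] 243 [732. -56. 112.] [[718.0, -77.0, 12.0], [760.0, -33.0, 200.0]]
peeler 0.74 [219. 432.] 266 [ 516. -526.   13.] [[493.0, -585.0, -1.0], [542.0, -441.0, 21.0]]
1.1
```

Run:
```python
import cv2,numpy as np
a=cv2.imread("pics/scene0.png")[110:310,180:450]; b=cv2.imread("pics/top0.png")[130:270,170:450]
cv2.imwrite("pics/a.png",cv2.resize(a,None,fx=2.9,fy=2.9,interpolation=cv2.INTER_CUBIC))
cv2.imwrite("pics/b.png",cv2.resize(b,None,fx=2.8,fy=2.8,interpolation=cv2.INTER_CUBIC))
```

```text
(no output)
```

View pics/a.png

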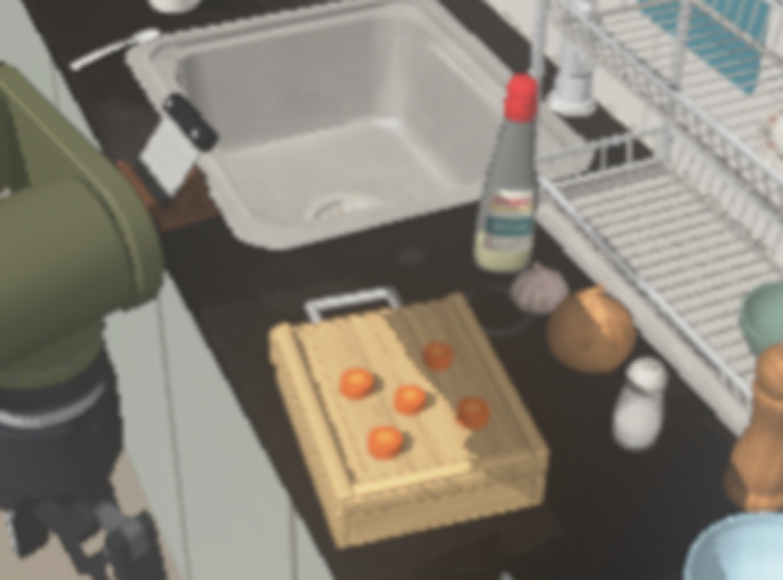

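View pics/b.png

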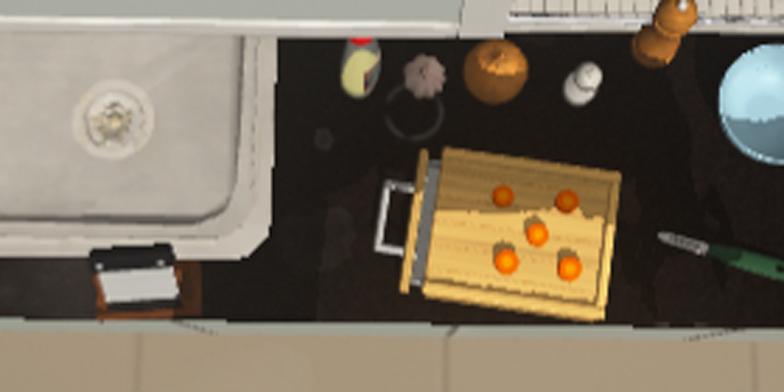

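Scene view: the board is centred at about (400,420) in the crop, with five carrots spread over it, its open end toward the sink and the tray handle at (350,305). The scraper is at (180,140) in its rest by the sink. The top view shows the tray already slightly ajar: handle at (393,217), grey gap at (427,220). Next I'll fit the poses.

```bash
cat > fit.py <<'E'
from h import *
from scipy.optimize import minimize
def look():
    out={}
    for n in ["scene","top"]:
        c=eyes.read_camera(n); out[n]=(c["image"],cloud(c))
    return out
def carrots(im,P):
    h=cv2.cvtColor(im,cv2.COLOR_BGR2HSV); m=((h[...,0]<14)&(h[...,1]>170)&(h[...,2]>90)).astype(np.uint8)
    m&=((P[...,0]>400)&(P[...,0]<680)&(P[...,1]<0)&(P[...,1]>-420)).astype(np.uint8)
    k,l,s,ce=cv2.connectedComponentsWithStats(m)
    return [(np.round(np.nanmedian(P[l==i],0)).tolist(),int(s[i,4])) for i in range(1,k) if s[i,4]>12]
E
python3 - <<'E'
from fit import *
L=look()
for n,(im,P) in L.items():
    print(n,carrots(im,P))
    X=P.reshape(-1,3); X=X[np.isfinite(X).all(1)]
    b=X[(abs(X[:,0]-530)<130)&(abs(X[:,1]+250)<160)]
    top=b[(b[:,2]>56)&(b[:,2]<78)]
    print("board",cv2.minAreaRect(top[:,:2].astype(np.float32)),"surf z",np.median(top[:,2]), "floor",np.median(X[(abs(X[:,0]-530)<100)&(abs(X[:,1]-0)<40)][:,2]))
    g=(X[:,2]>24)&(X[:,2]<42)&(abs(X[:,0]-550)<70)&(X[:,1]>-125)&(X[:,1]<0)
    g=X[g];print("handle",len(g),cv2.minAreaRect(g[:,:2].astype(np.float32)),g.mean(0))
    r=X[(abs(X[:,0]-470)<60)&(abs(X[:,1]-205)<80)]
    for lo,hi in [(5,14),(14,30),(30,45),(45,60),(60,80),(80,120)]:
        q=r[(r[:,2]>lo)&(r[:,2]<hi)]; 
        if len(q)>5: print("rest",lo,hi,len(q),cv2.minAreaRect(q[:,:2].astype(np.float32)),np.percentile(q,[2,98],axis=0).round().tolist())
    # handle: dark px of scraper
    s=eyes.trace(n,"scraper")[0]["pixels"]
    g=im.max(2); 
    for nm,m in(("hand",s&(g<70)),("blade",s&(g>120))):
        q=P[m];q=q[np.isfinite(q).all(1)];c=np.median(q,0);q=q[np.linalg.norm(q-c,axis=1)<70];c=q.mean(0);u,sv,v=np.linalg.svd(q-c)
        pr=(q-c)@v.T;print(nm,len(q),c.round(1),v.round(3).tolist(),np.percentile(pr,[1,99],axis=0).round(1).tolist())
E
```

```text
scene [([495.0, -244.0, 72.0], 30), ([528.0, -279.0, 73.0], 34), ([488.0, -319.0, 72.0], 42)]
board ((538.0878295898438, -255.6305389404297), (226.12147521972656, 181.134033203125), 82.05067443847656) surf z 61.52150264407595 floor -6.223651341186098
handle 168 ((547.2100830078125, -100.6972427368164), (46.11441421508789, 110.90045166015625), 83.78789520263672) [555.1834215  -95.96315923  34.37981917]
rest 5 14 171 ((472.9390869140625, 197.49380493164062), (128.7921905517578, 107.1076431274414), 83.21174621582031) [[429.0, 138.0, 5.0], [514.0, 260.0, 14.0]]
rest 14 30 198 ((463.3179626464844, 204.65182495117188), (65.23721313476562, 123.00029754638672), 4.927591323852539) [[432.0, 146.0, 14.0], [497.0, 255.0, 30.0]]
rest 30 45 140 ((468.60223388671875, 204.04432678222656), (34.674381256103516, 118.83936309814453), 15.304540634155273) [[457.0, 148.0, 31.0], [496.0, 253.0, 45.0]]
rest 45 60 127 ((478.9941101074219, 201.62745666503906), (22.845901489257812, 114.42525482177734), 6.724070072174072) [[468.0, 149.0, 45.0], [492.0, 255.0, 59.0]]
rest 60 80 87 ((486.14495849609375, 204.621551
[... 1596 characters left out ...]
9733123779297), 11.256954193115234) [[462.0, 153.0, 45.0], [493.0, 263.0, 60.0]]
rest 60 80 69 ((481.6310119628906, 207.87344360351562), (19.443811416625977, 96.92444610595703), 15.787408828735352) [[474.0, 161.0, 60.0], [490.0, 254.0, 79.0]]
rest 80 120 269 ((498.5337829589844, 212.41102600097656), (31.487010955810547, 98.3116683959961), 6.885542392730713) [[481.0, 164.0, 82.0], [514.0, 258.0, 101.0]]
hand 217 [496.9 211.3  94.4] [[-0.088, 0.996, 0.016], [-0.911, -0.074, -0.406], [-0.403, -0.051, 0.914]] [[-46.7, -11.1, -9.8], [48.4, 15.6, 6.8]]
blade 318 [471.3 211.4  51. ] [[-0.092, 0.995, 0.039], [-0.649, -0.031, -0.76], [-0.755, -0.095, 0.648]] [[-44.2, -58.3, -7.4], [43.7, 31.2, 10.8]]
```

Run:
```python
from fit import *
L=look()
def ext(X,t,lo=1,hi=99):
    A=X@np.array([[np.cos(t),-np.sin(t)],[np.sin(t),np.cos(t)]]); return A,np.percentile(A,[lo,hi],axis=0)
for n,(im,P) in L.items():
    X=P.reshape(-1,3); C=im.reshape(-1,3).astype(int); k=np.isfinite(X).all(1);X=X[k];C=C[k]
    b=(abs(X[:,0]-530)<130)&(abs(X[:,1]+250)<160)&(X[:,2]>57)&(X[:,2]<80)
    T=X[b][:,:2]
    ts=np.radians(np.arange(-12,-3,.1)); a=[np.prod(np.diff(ext(T,t,1.,99.)[1],axis=0)) for t in ts]
    t=ts[int(np.argmin(a))]; A,e=ext(T,t,.3,99.7)
    c=e.mean(0); w=np.array([[np.cos(t),-np.sin(t)],[np.sin(t),np.cos(t)]])@c
    print(n,"yaw",t,np.degrees(t),"ext",np.diff(e,axis=0),"centre",w)
    D=(X[:,:2]-w)@np.array([[np.cos(t),-np.sin(t)],[np.sin(t),np.cos(t)]])
    m=(abs(D[:,0])<65)&(D[:,1]>125)&(D[:,1]<200)&(X[:,2]>20)
    h,ed=np.histogram(D[m][:,1],np.arange(125,201,4)); print(h)
    q=D[m];
    for lo in range(145,190,5):
        s=q[(q[:,1]>=lo)&(q[:,1]<lo+5)]
        if len(s): print(lo,len(s),np.percentile(s[:,0],[2,50,98]).round(1),np.median(X[m][(q[:,1]>=lo)&(q[:,1]<lo+5)][:,2]).round(1))
```

```text
scene yaw -0.14311699866353525 -8.200000000000014 ext [[179.09317457 220.29929917]] centre [ 536.98816546 -256.52091067]
[ 1  7 37 13  1  6  8  6  4 10 34 43 22  3  0  0  0  0]
145 7 [-44.  -36.2  41.1] 34.9
150 9 [-45.3 -37.9  42.1] 34.4
155 5 [-42.1  35.4  41.1] 34.3
160 13 [-43.6 -38.2  42.5] 33.9
165 47 [-45.2   0.8  36.8] 32.4
170 46 [-41.9  -1.3  41.2] 33.4
175 9 [-40.  -11.6  23.5] 32.6
top yaw -0.14835298641951822 -8.500000000000012 ext [[179.67892087 218.61469154]] centre [ 537.64430168 -253.32593264]
[466 475 475 446 435 444 417 450 440 440 447 460 455 433 430 422 434 426]
145 550 [42.6 45.4 46.6] 977.3
150 540 [41.7 44.6 46. ] 970.3
155 556 [41.  43.9 45.4] 974.5
160 545 [40.8 43.2 44.5] 977.5
165 565 [-14.4  42.4  43.8] 965.5
170 569 [-16.1  41.6  43. ] 964.4
175 553 [37.7 40.9 42.3] 974.1
180 538 [38.5 40.2 41.6] 975.7
185 534 [37.7 39.5 40.8] 973.8
```

```bash
cat >> h.py <<'E'
T0=-0.145; EX=np.array([np.cos(T0),np.sin(T0),0]); EY=np.array([-np.sin(T0),np.cos(T0),0]); EZ=np.array([0,0,1.])
BC=np.array([537.3,-255,0])
def B(u,v,z): return BC+u*EX+v*EY+z*EZ
def tool(z,y):
    z=np.array(z)/np.linalg.norm(z); y=np.array(y)/np.linalg.norm(y)
    return q_of(R.from_matrix(np.column_stack([np.cross(y,z),y,z])))
def tcp(grasp,q): return np.array(grasp)-155*rq(q).as_matrix()[:,2]
E
python3 - <<'E'
from fit import *
from scipy.optimize import least_squares
L=look()
def box(p,c,h):
    d=abs(p-c)-h; return np.linalg.norm(np.maximum(d,0),axis=1)+np.minimum(d.max(1),0)
for n,(im,P) in list(L.items())+[("both",None)]:
    if n!="both":
        m=eyes.trace(n,"scraper")[0]["pixels"]; m=cv2.erode(m.astype(np.uint8),np.ones((2,2)))>0
        q=P[m]; q=q[np.isfinite(q).all(1)&(q[:,2]>15)]; L[n]=q
    else: q=np.vstack([L["scene"],L["top"]])
    def f(p):
        r=R.from_euler("ZY",[p[3],p[4]]).as_matrix(); s=(q-p[:3])@r
        return np.minimum(abs(box(s,[0,0,40],[1.5,45,40])),abs(box(s,[0,0,93],[12,50,13])))
    s=least_squares(f,[442,204,9,.1,.65],loss="soft_l1",f_scale=3)
    r=R.from_euler("ZY",s.x[3:]).as_matrix()
    print(n,len(q),s.x.round(3),"grip",(s.x[:3]+93*r[:,2]).round(1),"res",np.median(f(s.x)))
j=bot.read_joint_positions()
for sg in (1,-1):
    for nm,(g,z,y) in dict(bar=(B(0,170.5,32),-EZ,sg*EY),barout=(B(0,266,32),-EZ,sg*EY),
      rest=([497,209,84],[-.602,-.06,-.796],[sg*.79,sg*.08,-sg*.605]),swA=(B(30,-88,155),-EZ,sg*EY),swB=(B(-30,118,155),-EZ,sg*EY)).items():
        y=np.array(y);z=np.array(z)/np.linalg.norm(z);y=y-z*(y@z);q=tool(z,y)
        k=bot.ik(tcp(g,q).tolist(),q); print(sg,nm,None if k is None else np.round(k,2))
E
```

```text
scene 497 [4.40234e+02 2.07293e+02 7.29600e+00 9.00000e-02 6.82000e-01] grip [498.6 212.5  79.5] res 0.9480357874070561
top 608 [4.39536e+02 2.07481e+02 1.25970e+01 1.12000e-01 6.99000e-01] grip [499.  214.1  83.8] res 1.0639642423415325Traceback (most recent call last):
  File "<stdin>", line 6, in <module>
TypeError: cannot unpack non-iterable NoneType object
```

```bash
cat >> h.py <<'E'
YR=0.10; LEAN=0.66
RS=R.from_euler("ZY",[YR,LEAN]).as_matrix()   # scraper axes in the rest
GRIP=np.array([498.5,213,82.5])
E
python3 - <<'E'
from h import *
print(bot.read_clock())
for sg in (1,-1):
    for nm,(g,z,y) in dict(bar=(B(0,170.5,32),-EZ,sg*EY),barout=(B(0,266,32),-EZ,sg*EY),
      rest=(GRIP,-RS[:,2],sg*RS[:,0]),restup=(GRIP+110*RS[:,2],-RS[:,2],sg*RS[:,0]),swA=(B(30,-88,155),-EZ,sg*EY),swB=(B(-30,118,155),-EZ,sg*EY)).items():
        q=tool(z,y)
        k=bot.ik(tcp(g,q).tolist(),q); print(sg,nm,None if k is None else np.round(k,2))
E
```

```text
1.6
1 bar [-0.22  0.61  1.63 -0.    0.9  -1.64]
1 barout [-0.05  0.62  1.61 -0.    0.91 -1.48]
1 rest [0.29 0.8  1.28 0.12 1.71 0.17]
1 restup [0.27 0.85 0.98 0.11 1.96 0.18]
1 swA [-0.61  0.61  1.3  -0.    1.23 -2.04]
1 swB [-0.32  0.38  1.65 -0.    1.11 -1.74]
-1 bar [-0.22  0.61  1.63 -0.    0.9   1.5 ]
-1 barout [-0.05  0.62  1.61 -0.    0.91  1.67]
-1 rest None
-1 restup None
-1 swA [-0.61  0.61  1.3  -0.    1.23  1.1 ]
-1 swB [-0.32  0.38  1.65 -0.    1.11  1.4 ]
```

Run:
```python
from h import *
q=tool(-EZ,-EY)
bot.move_gripper(32,40)
bot.move_to(tcp(B(0,170.5,130),q).tolist(),q); print(bot.read_clock())
print(bot.servo_line(tcp(B(0,170.5,32),q).tolist(),speed=120,until_force=8), bot.read_ee_pos())
bot.move_gripper(0,40); print("w",bot.read_grip_width(),bot.read_ft_force(),bot.read_clock())
print(bot.servo_line(tcp(B(0,274,32),q).tolist(),speed=100,until_force=15))
p=np.array(bot.read_ee_pos()); print("v",(p-BC)@EY,(p-BC)@EX,bot.read_ft_force(),bot.read_clock())
```

```text
4.2
False [562.17561061 -86.37587535 187.73429969]
w 8.81080654900515 [-0.39151783  2.38663802  7.19647965] 5.5
True
v 268.3963298088333 -0.3161889307433981 [-3.41814415 -6.23963114  6.74504972] 6.425
```

Run:
```python
from fit import *
bot.move_gripper(32)
p=np.array(bot.read_ee_pos()); bot.servo_line((p+[0,0,110]).tolist(),speed=250)
q=tool(-RS[:,2],RS[:,0]); up=tcp(GRIP+100*RS[:,2],q)
bot.move_gripper(56,60)
bot.move_to(up.tolist(),q)
print(bot.read_clock())
c=eyes.read_camera("scene"); cv2.imwrite("pics/c.png",cv2.resize(c["image"][100:320,150:450],None,fx=2.6,fy=2.6))
P=cloud(c); print(carrots(c["image"],P))
D=(P-BC)@np.column_stack([EX,EY,EZ])
m=(abs(D[...,0])<30)&(D[...,1]>235)&(D[...,1]<300)&(D[...,2]>22)&(D[...,2]<60); print("bar v",np.nanpercentile(D[m],[5,50,95],axis=0).round(1).tolist())
```

```text
9.0667
[([576.0, -239.0, 73.0], 25), ([494.0, -243.0, 73.0], 30), ([527.0, -278.0, 72.0], 36), ([570.0, -316.0, 73.0], 48), ([488.0, -317.0, 72.0], 50)]
bar v [[-27.9, 258.8, 26.1], [0.5, 263.6, 32.5], [26.3, 268.4, 36.8]]
```

View pics/c.png

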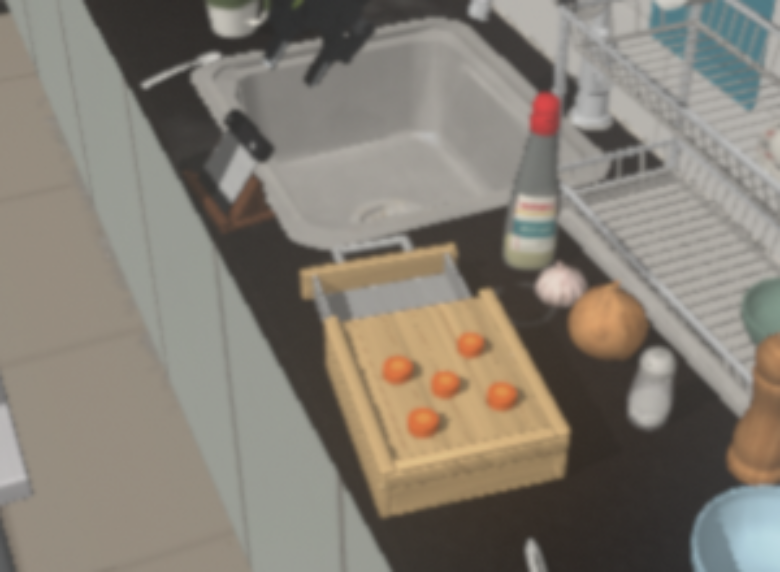

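The tray is fully out (gap around (400,290)) and the five carrots are still in place. The scraper handle is unobstructed at (250,135). Next I'll grasp the scraper.

Run:
```python
from fit import *
q=tool(-RS[:,2],RS[:,0])
f0=np.array(bot.read_ft_force())
print(bot.servo_line(tcp(GRIP+1*RS[:,2],q).tolist(),speed=110,until_force=6),bot.read_ft_force()-f0)
bot.move_gripper(0,60)
p=np.array(bot.read_ee_pos()); print("w",bot.read_grip_width(),bot.read_ft_force()-f0,p.tolist(),bot.read_clock())
c=eyes.read_camera("scene"); cv2.imwrite("pics/d.png",cv2.resize(c["image"][100:220,180:340],None,fx=4.5,fy=4.5))
```

```text
False [ 2.02753041e-01 -3.38305164e-01 -1.97622235e-04]
w 22.840563753529832 [-8.26711815 -1.46630271 14.63099928] [593.5509395225264, 222.59219427971902, 207.11276452814303] 10.5583
```

View pics/d.png

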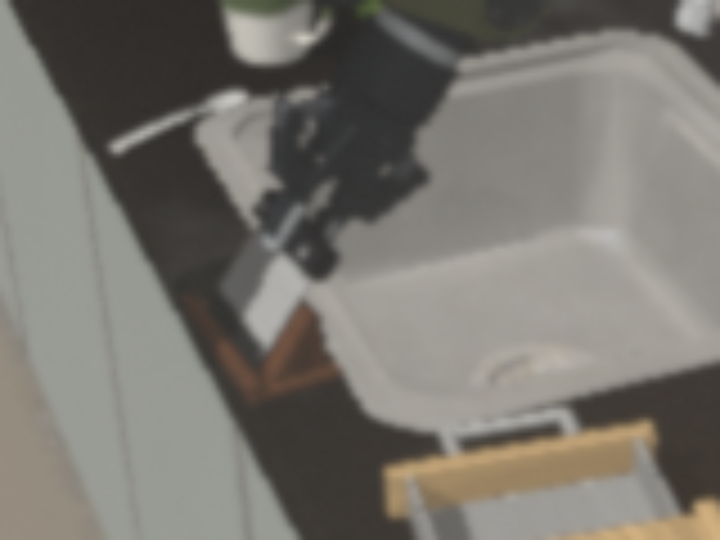

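The scraper is gripped at its handle ((300,245) in the crop), with the blade still in its rest. Next I'll lift it vertically and hover over the board.

```bash
cat >> h.py <<'E'
PREL=np.array([593.551,222.592,207.113]); QREL=tool(-RS[:,2],RS[:,0]); QS=tool(-EZ,-EY)
def edge(u,v,z): return (B(u,v,z)+[0,0,94+155]).tolist()   # TCP for blade edge at board coords
def blade():
    for n in ("scene","top"):
        c=eyes.read_camera(n); P=cloud(c); t=eyes.trace(n,"scraper")
        if not t: print(n,"none"); continue
        D=(P[t[0]["pixels"]]-BC)@np.column_stack([EX,EY,EZ]); D=D[np.isfinite(D).all(1)]
        print(n,round(t[0]["p"],2),len(D),np.percentile(D,[2,10,50,90,98],axis=0).round(1).tolist())
    return c
E
python3 - <<'E'
from fit import *; from h import *
bot.servo_line((PREL+[-2,0,40]).tolist(),speed=80)
bot.servo_line((PREL+[0,0,130]).tolist(),speed=250)
bot.move_to([480,30,400],QS)
bot.move_to(edge(-28,-88,150),QS)
bot.servo_line(edge(-28,-88,84),speed=120)
print(bot.read_ft_force(),bot.read_grip_width(),bot.read_clock())
blade()
c=eyes.read_camera("scene"); cv2.imwrite("pics/e.png",cv2.resize(c["image"][160:320,220:420],None,fx=3.6,fy=3.6))
E
```

```text
[ 0.28858702 -0.47809254 -0.78257616] 23.18358074610562 15.2083
scene 0.73 1285 [[-70.5, -103.5, 64.7], [-62.7, -100.6, 90.0], [-28.7, -90.8, 132.9], [16.0, -88.0, 185.1], [24.4, -55.7, 188.0]]
top none
```

View pics/e.png

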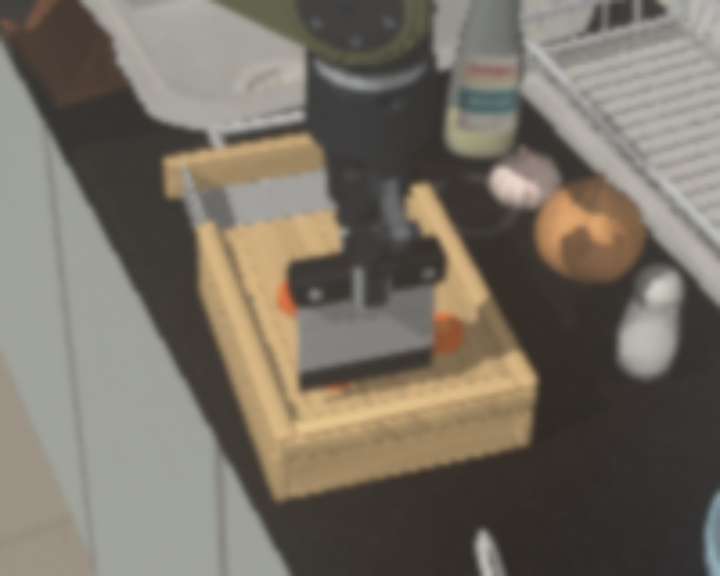

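The blade hovers in the left lane: edge at (300–430,365), behind the carrots and inside the back rim, with one carrot peeking out at (335,385). Next I'll touch down gently and sweep.

```bash
cat >> h.py <<'E'
def sweep(u,v0=-88,v1=120,z0=70):
    p=np.array(edge(u,v0,z0)); bot.servo_line(p.tolist(),speed=60)
    f0=np.array(bot.read_ft_force())
    hit=bot.servo_line(edge(u,v0,54),speed=12,until_force=2.5)
    z=bot.read_ee_pos()[2]; print("touch",hit,"edge z",z-249,bot.read_ft_force()-f0)
    if not hit: return
    for v in np.linspace(v0,v1,4)[1:]:
        t=np.array(edge(u,v,0)); t[2]=z; bot.servo_line(t.tolist(),speed=90); print(v,(bot.read_ft_force()-f0).round(1))
    t[2]=z+50; bot.servo_line(t.tolist(),speed=200)
    print(bot.read_grip_width(),bot.read_clock())
E
python3 - <<'E'
from fit import *; from h import *
bot.servo_line(edge(-32,-88,84),speed=60)
sweep(-32)
c=eyes.read_camera("scene"); print(carrots(c["image"],cloud(c))); cv2.imwrite("pics/f.png",cv2.resize(c["image"][140:320,220:420],None,fx=3.3,fy=3.3))
E
```

```text
touch True edge z 62.82380483534479 [ 0.35047976 -1.04238618  6.26933437]
-18.66666666666667 [0.4 2.1 4.2]
50.66666666666666 [-0.1  2.6  3.9]
120.0 [-0.5  0.1  0.5]
22.794956583719994 19.9583
[([576.0, -237.0, 72.0], 32), ([570.0, -314.0, 72.0], 51)]
```

View pics/f.png

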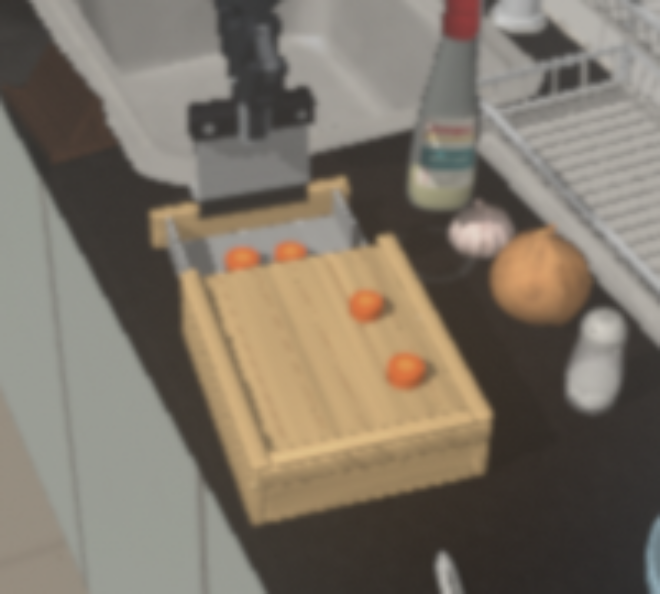

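Three carrots are gone from the board; two show in the tray at (240,258) and (290,252), and two remain in the right lane at (365,305) and (405,370). Next is the right-lane sweep.

```bash
sed -i 's/speed=12,until_force=2.5/speed=10,until_force=1.5/' h.py
python3 - <<'E'
from fit import *; from h import *
bot.move_to(edge(23,-88,115),QS)
bot.servo_line(edge(23,-88,70),speed=120)
sweep(23)
p=np.array(bot.read_ee_pos()); bot.move_to([480,30,400],QS)
L=look(); print(carrots(*L["scene"]),carrots(*L["top"]),bot.read_clock())
a=cv2.resize(L["scene"][0][170:280,250:370],None,fx=4,fy=4); b=cv2.resize(L["top"][0][180:260,290:400],(480,349)) 
cv2.imwrite("pics/g.png",cv2.resize(L["scene"][0][170:290,240:390],None,fx=4,fy=4)); cv2.imwrite("pics/g2.png",b)
E
```

```text
touch True edge z 63.36446546604316 [ 2.54373627 -0.53434324  3.32658928]
-18.66666666666667 [1.4 1.6 2.6]
50.66666666666666 [1.4 1.4 3.4]
120.0 [ 0.6  1.4 -0.5]
23.4158996535809 25.6
[] [([584.0, -99.0, 25.0], 92), ([541.0, -76.0, 23.0], 25), ([502.0, -125.0, 38.0], 25)] 26.5167
```

View pics/g.png

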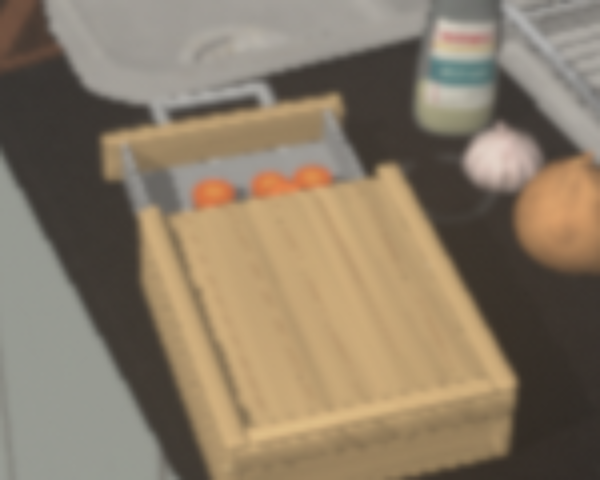

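View pics/g2.png

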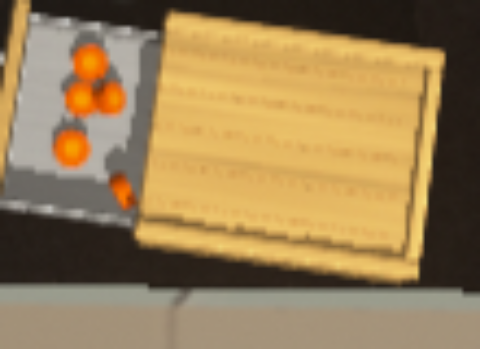

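The board is clear and all five carrots are in the tray: four flat around (90,100) and one on edge at (120,190), below the board's underside. Next I'll return the scraper.

Run:
```python
from fit import *; from h import *
bot.move_to((PREL+[0,0,130]).tolist(),QREL)
bot.servo_line((PREL+[-2,0,35]).tolist(),speed=150)
f0=np.array(bot.read_ft_force())
print(bot.servo_line((PREL+[-1,0,0]).tolist(),speed=25,until_force=5),bot.read_ee_pos()-PREL,bot.read_ft_force()-f0,bot.read_clock())
c=eyes.read_camera("scene"); cv2.imwrite("pics/k.png",cv2.resize(c["image"][100:220,180:340],None,fx=4.5,fy=4.5))
```

```text
True [-1.08362879 -0.03759987  3.75625252] [2.33039681 0.94028589 5.7029924 ] 29.775
```

View pics/k.png

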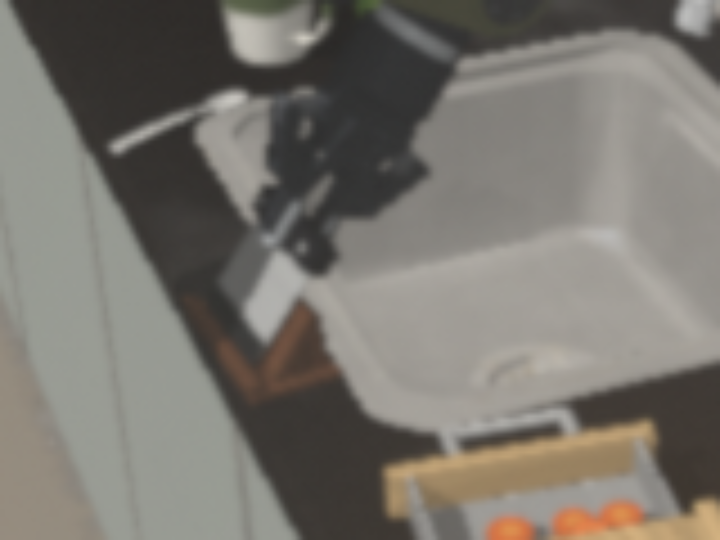

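Run:
```python
from fit import *; from h import *
f0=np.array(bot.read_ft_force())
bot.servo_line((PREL+[0,0,2]).tolist(),speed=20); print(bot.read_ft_force()-f0)
bot.move_gripper(32); bot.move_gripper(56); bot.dwell(.2)
p=np.array(bot.read_ee_pos()); bot.servo_line((p+100*RS[:,2]).tolist(),speed=120)
bot.move_to((B(0,266,130)+[0,0,155]).tolist(),QS); print(bot.read_clock())
bot.move_gripper(32,40)
c=eyes.read_camera("scene"); P=cloud(c); t=eyes.trace("scene","scraper")
for r in t[:1]:
    D=P[r["pixels"]]; print(r["p"],np.nanpercentile(D,[2,50,98],axis=0).round(1).tolist())
cv2.imwrite("pics/l.png",cv2.resize(c["image"][100:250,180:380],None,fx=3.8,fy=3.8))
```

```text
[-0.00628178 -0.25901672 -4.68129397]
33.2083
0.68 [[445.2, 160.6, 11.9], [478.5, 200.5, 55.1], [509.9, 249.4, 95.8]]
```

View pics/l.png

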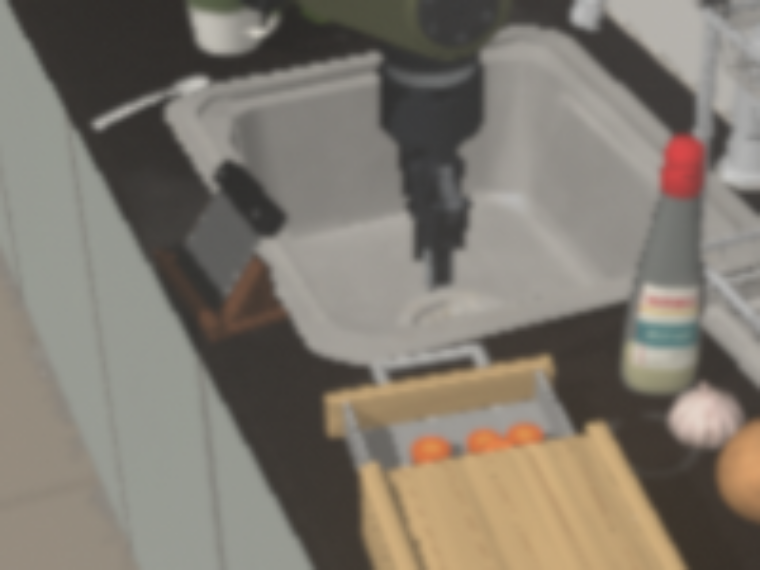

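The scraper leans in its rest as at the start, handle at (250,195). Next I'll push the tray home.

Run:
```python
from fit import *; from h import *
bot.servo_line((B(0,267,32)+[0,0,155]).tolist(),speed=120,until_force=8)
bot.move_gripper(0,40); print("w",bot.read_grip_width(),bot.read_ft_force())
v=lambda:(np.array(bot.read_ee_pos())-BC)@EY
print(bot.servo_line((B(0,175,32)+[0,0,155]).tolist(),speed=80,until_force=15),v(),bot.read_ft_force())
print(bot.servo_line((B(0,146,32)+[0,0,155]).tolist(),speed=30,until_force=15),v(),bot.read_ft_force(),bot.read_clock())
```

```text
w 8.457666866814376 [-0.59738608  0.83585008  5.76622636]
False 174.23313960942357 [ 7.5839065  -3.41854158  2.59403604]
True 157.4962286339568 [2.70045995 5.48984728 4.02578447] 36.9083
```

Run:
```python
from fit import *; from h import *
v=lambda:(np.array(bot.read_ee_pos())-BC)@EY
print(bot.servo_line((B(0,150,32)+[0,0,155]).tolist(),speed=15,until_force=15),v(),bot.read_ft_force())
bot.move_gripper(32); p=np.array(bot.read_ee_pos())
bot.servo_line((B(0,157.5,32)+[0,0,155]).tolist(),speed=20)
bot.servo_line((B(0,157.5,180)+[0,0,155]).tolist(),speed=150)
bot.move_to([330,-40,420],QS)
L=look(); im,P=L["scene"]; print(carrots(im,P),carrots(*L["top"]),bot.read_clock())
D=(P-BC)@np.column_stack([EX,EY,EZ])
m=(abs(D[...,0])<30)&(D[...,1]>145)&(D[...,1]<200)&(D[...,2]>22)&(D[...,2]<60); print("bar v",np.nanpercentile(D[m],[5,50,95],axis=0).round(1).tolist())
cv2.imwrite("pics/m.png",cv2.resize(im[90:310,180:460],None,fx=2.7,fy=2.7))
```

```text
True 157.28318094854563 [1.75058036 2.31746157 3.72003932]
[] [] 40.0
bar v [[-26.5, 149.1, 28.1], [-0.7, 152.8, 33.4], [25.7, 158.6, 37.5]]
```

View pics/m.png

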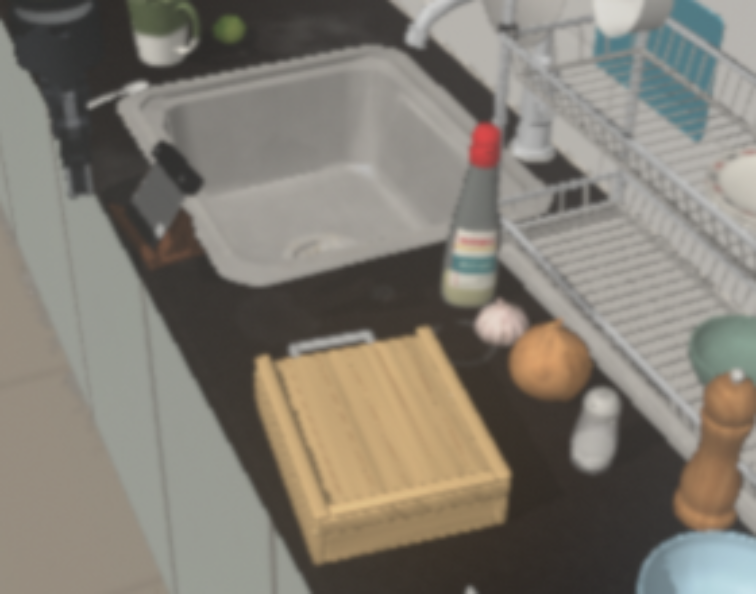

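The tray is shut: the handle at (330,343) has moved back 111 mm. The board is clear, the scraper is in its rest, and the other items are undisturbed. Handing in.

```bash
python3 -c "
from h import *
print(bot.finish_job())"
```

```text
the job is handed in; nothing more can be done
None
```

I've handed the job in: all five carrots were swept into the tray, the scraper leans back in its rest, and the tray is pushed fully home, at about 40 s on the robot's clock; no verdict was returned.

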